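# Test the window fan's push-pull switch

## Robot

A 6-joint arm with a two-finger parallel gripper is mounted at the origin on the work surface. World frame = base frame: x ahead of the robot, y to its left, z up, the work surface at z = 0. Lengths are in m, angles in rad, forces in N, time in s.
With the tool pointing down it reaches from about 0.35 to 0.975 m from the base axis. Payload 4.9 kg.
Tool frame: the origin (TCP) lies midway between the tips of the shut fingers; the grasp point (between the pads) lies ctrl.grip_depth behind it (ctrl.grip_depth is the distance from the TCP to the grasp point, in m); z points along the fingers, y is the line along which they close (so a half turn about z gives the same grasp; the last joint's range is limited). The gripper opens to 85 mm and grips with 20 to 120 N. Pads are 22 mm wide; open, the fingers measure 114 mm over their backs; the gripper's body (76 mm by 85 mm) begins 54 mm behind the grasp point. The pads swing forward as they close: fully open they stand 13 mm farther back than shut.
Start: joints at [-0.119, 0.053, 1.613, -0, 1.476, -0.119], TCP at [0.625, 0, 0.231] pointing down, gripper open.
Joint ranges: [-3.01, 3.01], [-1.01, 2.22], [0.06, 2.58], [-1.02, 4.17], [0.09, 2.62], [-3.14, 3.14]. Speed limits (rad/s): [2.57, 2.57, 3.14, 3.14, 3.14, 3.14].

## Interface

Orientations are given as a rotation vector (axis times angle).
In Python, from station import ctrl, get_image, camera_model gives the robot as it stands. The module is installed in compiled form; this text tells all that it offers.
- The arm moves only by the shell command python3 -m crank 'ROWS' [FORCE]. ROWS is JSON, a list of rows, each a list of 7 numbers: the shift along the tool's x, y, z in mm, then the turn, a rotation vector about the tool's x, y, z in rad, then the opening, from -1 (shut) to 1 (fully open). A call has exactly 10 rows; each row shifts and turns the commanded pose from where the row before left it, along the tool's axes as they then stand; what a row does not reach is not made up. A row lasts 1/12 s, in which the tool goes at most 41.7 mm and 7.16 degrees, less where a joint would pass 70% of its speed; a pose out of reach is approached as far as the arm can. A call with a gripper value outside its range is refused whole. The fingers move at their own pace and stop on an object; FORCE is the grip in N (left out, the last holds). Time passes only in rows, so rows that do not move let the fingers close, or fill a call up. It gives the time, the measured TCP pose, the force, the opening and the grip force at its end, in the units of the state.
- ctrl.get_obs(): the state, without advancing time (a new reading comes with each control period).
- get_image(name): name is "scene" or "side" or "wrist"; returns the picture (420x560x3 uint8, red, green, blue); there is no depth.
- camera_model(name): a dict with "vertical_fov" (degrees; the focal length in pixels is half the picture's height over the tangent of half this angle, whatever the lens; pixels are square), "cx", "cy" (the principal point, pixels), "R" (3x3) and "t" (3): a world point X has camera coordinates R X + t; the wrist camera has in their place "hand_eye" (4x4, takes a point from camera to tool coordinates, whose origin is the TCP and whose axes are the flange's). Camera axes: x right, y down, z forward; pixel columns grow to the right and rows downward; lengths in m; the calibration is good to about 2 mm. A picture is of the moment at which its call begins: read the wrist's pose just before it. camera_model takes no time and is no camera call.
- ctrl.finish_job(): hands the job in; it is judged then, once.
The state is a dict: "t": time; "q": joint angles; "dq": joint speeds; "effort": joint torques, N m; "tool_pos": TCP position; "tool_rot": TCP orientation; "contact_force": force on the tool from outside, world axes, zero at the start; "wrist_torque": the same for the moment, N m; "opening": finger opening in m; "grip_force": force on a finger pad.
Only numpy, scipy, OpenCV 4.12 (cv2) and the standard library are available. Lean on these libraries where they do the work, as an engineer would, in place of code of your own. Each camera call takes 0.05 s, during which the arm holds its last target. There are 200 camera calls.

## Task

The power is back after load-shedding: test the window fan by pulling the blue knob of its switch box straight up to its stop, leave it out for at least two seconds, then push it back down fully home and let go. Leave the white lamp knob where it is, and do not knock the red mug away or over.

Things in the scene. Friction and masses are not known exactly. Their poses are not given: they have to be found in the camera images.
- fan_knob_center (a point): Centre (half-way up) of the fan's knob, moving with it: upright blue cylinder, 34 mm diameter, 30 mm tall, steel disc on top, axis vertical. It stands on a grey switch box 90 x 90 x 45 mm fixed to the counter, marked with a small blue fan. Home, it sits on a steel collar 22 mm wide, 14 mm tall: its centre is 29 mm above the box, 74 mm above the counter, with 14 mm free under its edge.
- fan_knob (a joint): How far the blue fan knob is pulled up, m: 0 = home (off, as at the start), 0.020 = out (on); hard stops at both ends. A stiff stem: about 4 N slides it either way, and it stays by itself wherever it is left.
- lamp_knob (a joint): The same for the lamp's knob, left at 0 (home): an equal knob, but white, on an equal grey box with a small yellow dot. The two boxes and the mug stand side by side across the counter in any order, centres at least 160 mm apart.
- mug: Red enamel mug, 80 mm across, 85 mm tall, handle at its +y reaching about 76 mm from its axis; loose, about 0.18 kg, upright. Origin at the centre of its underside, z up. A bystander, as are the sugar jar, coaster and kettle farther to the sides.
Things that resemble listed ones, but are neither listed nor needed, are in the scene too. What is shaped like the part that bears fan_knob_center but green is not meant.

How it is judged:
By the outcome, as a careful person would: the job done as asked, in the order asked, and still so for the second after the job is handed in, with the robot touching nothing.
It also fails if it takes over 35 s, if anything falls off the work surface, if the arm or the gripper's body presses on something with over 40 N, if the wrist force passes 120 N, or if a joint passes its speed limit or range.

## Working session

There is one attempt and no reset: what is moved stays moved. The work goes in short steps, Python scripts to look and compute and a shell command to move; the robot and the scene stay as the last step left them, time stands still between calls to the robot, and variables do not carry over. Pictures are saved under pics/ and viewed, at most 10 in all, crops included, and the job is handed in when it is done.

```bash
mkdir -p pics; python3 - <<'E'
from station import ctrl,get_image,camera_model
import cv2,numpy as np
o=ctrl.get_obs();print(o,ctrl.grip_depth)
for n in("scene","side","wrist"):
    cv2.imwrite(f"pics/{n}0.png",get_image(n)[:,:,::-1]);print(n,camera_model(n))
a=[cv2.imread(f"pics/{n}0.png") for n in("scene","side","wrist")]
b=np.zeros_like(a[0])
m=np.vstack([np.hstack(a[:2]),np.hstack([a[2],b])]);cv2.imwrite("pics/m.png",cv2.resize(m,(800,600),interpolation=cv2.INTER_AREA))
E
```

```text
{'t': 0.0, 'q': array([-1.18988436e-01,  5.33505369e-02,  1.61431850e+00, -2.55661715e-05,
        1.47600342e+00, -1.18972936e-01]), 'dq': array([ 0.00026488, -0.00057051, -0.00031416,  0.00183791, -0.00016217,
        0.00044289]), 'effort': array([ 2.70554956e-04, -3.93670499e+01, -3.70175600e+01, -1.62778279e-04,
        6.93513779e-03, -6.06393527e-06]), 'tool_pos': array([6.24364652e-01, 7.64372347e-05, 2.30052308e-01]), 'tool_rot': array([-2.22031062e+00, -2.22028164e+00,  2.04990920e-03]), 'contact_force': array([-0.39554793, -0.71777698, -0.20243705]), 'wrist_torque': array([-0.05961463, -0.01000283, -0.00493936]), 'grip_force': 0.0, 'opening': 0.08579064223190973} 0.0187
scene {'vertical_fov': 57.522921918771914, 'cx': 275.45990420579295, 'cy': 214.68361604088994, 'R': array([[ 0.80682575,  0.59077016, -0.00477716],
       [ 0.46674483, -0.64235764, -0.60788644],
       [-0.36218982,  0.48822872, -0.7940096 ]]), 't': array([-0.42274885, -0.18589132,  0.88573029])}
side {'vertical_fov': 45.52233667992406, 'cx': 281.13608396871035, 'cy': 216.0714016686095, 'R': array([[-0.99334352, -0.11433205,  0.01402983],
       [-0.0828925 ,  0.62493283, -0.77626528],
       [ 0.0799843 , -0.77226105, -0.63025025]]), 't': array([0.47919615, 0.1191698 , 0.78909181])}
wrist {'vertical_fov': 65.7596561271526, 'cx': 279.89807924894683, 'cy': 215.09366132825323, 'hand_eye': array([[ 9.89230461e-04, -9.60097039e-01, -2.79665329e-01,
         7.02756754e-02],
       [ 9.99999354e-01,  1.10654101e-03, -2.61587404e-04,
        -4.75738100e-04],
       [ 5.60610449e-04, -2.79664889e-01,  9.60097513e-01,
        -1.42208950e-01],
       [ 0.00000000e+00,  0.00000000e+00,  0.00000000e+00,
         1.00000000e+00]])}
```

View pics/m.png

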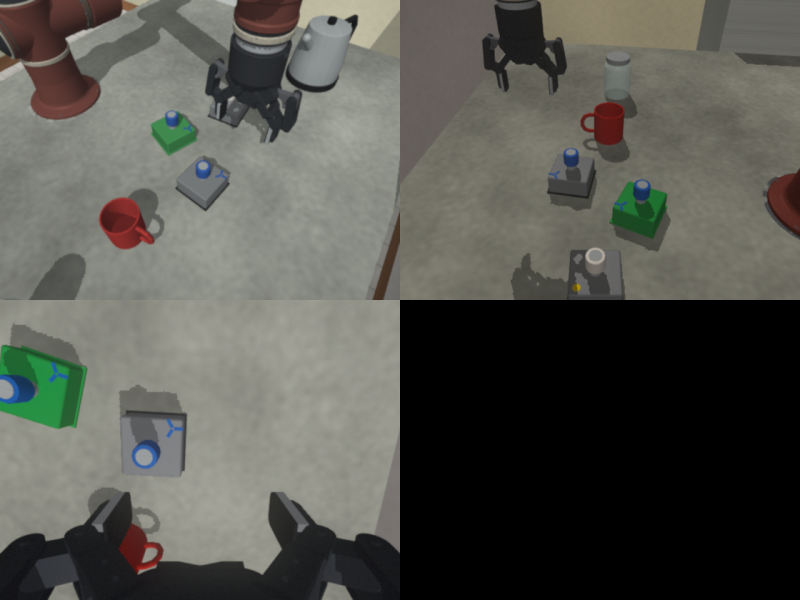

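```bash
cat > h.py <<'E'
from station import ctrl,get_image,camera_model
import cv2,numpy as np
from scipy.spatial.transform import Rotation as Ro
def cam(n,o):
    m=camera_model(n);f=210/np.tan(np.radians(m["vertical_fov"])/2)
    if n=="wrist":
        T=np.eye(4);T[:3,:3]=Ro.from_rotvec(o["tool_rot"]).as_matrix();T[:3,3]=o["tool_pos"]
        T=T@m["hand_eye"];R=T[:3,:3];c=T[:3,3]
    else: R=m["R"].T;c=-R@m["t"]
    return f,m["cx"],m["cy"],R,c
def cast(n,o,p,z):
    f,cx,cy,R,c=cam(n,o);d=R@[(p[0]-cx)/f,(p[1]-cy)/f,1]
    return c+d*(z-c[2])/d[2]
def mask(im,col):
    h=cv2.cvtColor(im,cv2.COLOR_BGR2HSV)
    lo,hi={"blue":((100,120,60),(130,255,255)),"red":((0,150,60),(6,255,255)),"green":((45,100,50),(80,255,255))}[col]
    return cv2.inRange(h,lo,hi)
def comps(m,a=60):
    n,l,s,c=cv2.connectedComponentsWithStats(m)
    return [(s[i],c[i],(l==i).astype(np.uint8)) for i in range(1,n) if s[i][4]>=a]
E
python3 - <<'E'
from h import *
np.set_printoptions(precision=4,suppress=True)
o=ctrl.get_obs()
for n in("scene","side","wrist"):
    im=cv2.imread(f"pics/{n}0.png")
    for s,c,m in comps(mask(im,"blue")):
        cs,_=cv2.findContours(m,cv2.RETR_CCOMP,cv2.CHAIN_APPROX_NONE)[0:2]
        hier=cv2.findContours(m,cv2.RETR_CCOMP,cv2.CHAIN_APPROX_NONE)[1][0]
        print(n,"blue",s,c)
        for k,h in zip(cs,hier):
            if h[3]>=0 and len(k)>12:
                e=cv2.fitEllipse(k);print("  disc",e,cast(n,o,e[0],.089))
    for col in("red","green"):
        for s,c,m in comps(mask(im,col),300): print(n,col,s,c,"ground/45:",cast(n,o,c,.0425))
s=cv2.imread("pics/scene0.png")[170:310,215:355];w=cv2.imread("pics/wrist0.png")[130:270,130:270]
d=cv2.imread("pics/side0.png")[170:310,180:320]
cv2.imwrite("pics/c1.png",cv2.resize(np.hstack([s,d,w]),None,fx=1.9,fy=1.9,interpolation=cv2.INTER_CUBIC))
E
```

```text
scene blue [232 157  18  20 219] [240.7032 168.4475]
scene blue [274 225  21  25 278] [284.0432 239.6043]
  disc ((283.8045654296875, 231.70498657226562), (13.71390151977539, 15.849443435668945), 91.36442565917969) [ 0.5518 -0.0148  0.089 ]
scene red [ 139  277   76   71 3501] [173.3316 312.7312] ground/45: [ 0.4852 -0.2066  0.0425]
scene green [ 212  157   64   60 1998] [242.1667 188.6622] ground/45: [0.4119 0.0465 0.0425]
side blue [229 208  20  25 325] [239.0369 222.4492]
side blue [327 252  24  29 418] [337.677  268.2297]
  disc ((338.8936462402344, 257.99420166015625), (12.366888999938965, 17.134647369384766), 96.79851531982422) [0.3931 0.0675 0.089 ]
side red [ 253  143   61   60 2365] [289.4757 172.0854] ground/45: [ 0.4908 -0.2081  0.0425]
side red [ 515  244   45   82 1451] [538.1116 281.3405] ground/45: [0.0937 0.0303 0.0425]
side green [ 294  254   80   80 3600] [335.3661 296.1822] ground/45: [0.3934 0.0982 0.0425]
wrist blue [72 87  9 15 66] [75.8636 93.9091]
wrist blue [ 81 102  14   9  63] [ 87.3968 105.9524]
wrist blue [   0  105   49   40 1211] [ 26.4352 124.2568]
wrist blue [ 69 104  11  11  65] [ 73.7077 108.8154]
wrist blue [185 196  39  40 694] [206.1225 213.3055]
  disc ((201.118408203125, 219.50369262695312), (24.697772979736328, 26.453144073486328), 119.59329986572266) [ 0.5518 -0.0165  0.089 ]
wrist red [ 167  314   60   68 1929] [192.7154 348.2359] ground/45: [ 0.519  -0.1926  0.0425]
wrist green [   0   63  122  117 8761] [ 62.4357 121.4183] ground/45: [0.411  0.0693 0.0425]
```

View pics/c1.png

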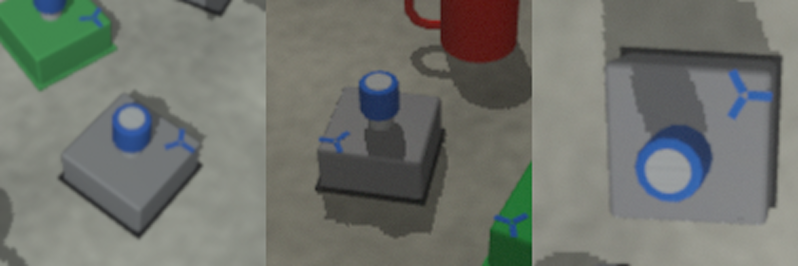

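Candidates: the blue knob on the green box, scene px (241,168), is a decoy. The white lamp knob is at side px (~273,365). The blue knob on the grey box with the blue fan mark is at scene (284,232), side (239,220) and wrist (201,220). I choose the last one, and the crop confirms a grey box with a blue fan. The scene and wrist rays agree at (0.552, -0.0155) for a top at z = 0.089. The mug is about 0.2 m away in -y, and the fingers close along x, so there is clearance.

```bash
python3 -m crank '[[-3,-14.5,20,0,0,0,1],[-3,-14.5,20,0,0,0,1],[-3,-14.5,20,0,0,0,1],[-3,-14.5,20,0,0,0,1],[-3.6,-14.4,20,0,0,0,1],[0,0,0,0,0,0,1],[0,0,0,0,0,0,1],[0,0,0,0,0,0,1],[0,0,0,0,0,0,1],[0,0,0,0,0,0,1]]' 40
python3 - <<'E'
from h import *
np.set_printoptions(precision=4,suppress=True)
o=ctrl.get_obs();print(o["tool_pos"],o["tool_rot"])
for n in("scene","side","wrist"):
    im=get_image(n)[:,:,::-1].copy();cv2.imwrite(f"pics/{n}1.png",im)
    for s,c,m in comps(mask(im,"blue")):
        cs,hi=cv2.findContours(m,cv2.RETR_CCOMP,cv2.CHAIN_APPROX_NONE)
        for k,h in zip(cs,hi[0]):
            if h[3]>=0 and len(k)>12:
                e=cv2.fitEllipse(k);print(n,"disc",e,cast(n,o,e[0],.089))
a=[cv2.resize(cv2.imread(f"pics/{n}1.png"),(400,300),interpolation=cv2.INTER_AREA) for n in("side","wrist")]
cv2.imwrite("pics/m1.png",np.hstack(a))
E
```

```text
t: 0.98
tool_pos: [0.5544, -0.0157, 0.1334]
tool_rot: [2.219, 2.22, 0.003]
contact_force: [-0.0, -0.1, 0.6]
opening: 0.0853
grip_force: 0.0
[ 0.5544 -0.0157  0.1334] [2.2192 2.2197 0.0033]
scene disc ((283.8045654296875, 231.70498657226562), (13.71390151977539, 15.849443435668945), 91.36442565917969) [ 0.5518 -0.0148  0.089 ]
side disc ((338.8578796386719, 257.9605712890625), (12.41356372833252, 17.179637908935547), 97.97702026367188) [0.3932 0.0674 0.089 ]
wrist disc ((277.3617248535156, 241.58807373046875), (35.81300354003906, 37.99827575683594), 89.9087142944336) [ 0.5525 -0.0167  0.089 ]
```

View pics/m1.png

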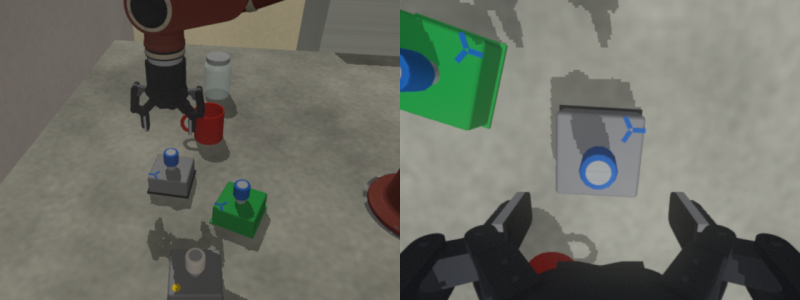

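The side view shows the gripper at about (167,115) and the knob at (171,157), both in montage pixels. The wrist view has the knob at (598,172), centred left to right between the fingers. I'll check this by projecting the TCP into the views.

```bash
python3 - <<'E'
from h import *
np.set_printoptions(precision=1,suppress=True)
o=ctrl.get_obs()
ims=[]
for n in("scene","side","wrist"):
    f,cx,cy,R,c=cam(n,o);im=cv2.imread(f"pics/{n}1.png")
    Rt=Ro.from_rotvec(o["tool_rot"]).as_matrix()
    for P,col in((o["tool_pos"],(0,255,255)),(o["tool_pos"]+Rt@[0,.0425,-.013],(0,255,0)),(o["tool_pos"]+Rt@[0,-.0425,-.013],(0,255,0)),(np.array([.552,-.016,.089]),(255,0,255))):
        p=R.T@(P-c);u=(f*p[0]/p[2]+cx,f*p[1]/p[2]+cy);print(n,np.array(u))
        cv2.circle(im,(int(u[0]),int(u[1])),3,col,-1)
    ims.append(im)
a=[ims[0][60:330,150:410],ims[1][60:330,130:390],ims[2][130:400,150:410]]
cv2.imwrite("pics/p1.png",np.hstack(a))
E
```

```text
scene [284.8 216. ]
scene [309.2 224.4]
scene [262.  197.7]
scene [283.5 232.3]
side [237.1 190.4]
side [209.1 181.2]
side [264.8 185.6]
side [239.3 212.5]
wrist [280.9 272.7]
wrist [377.1 286. ]
wrist [184.9 285.8]
wrist [278.2 241.3]
```

View pics/p1.png

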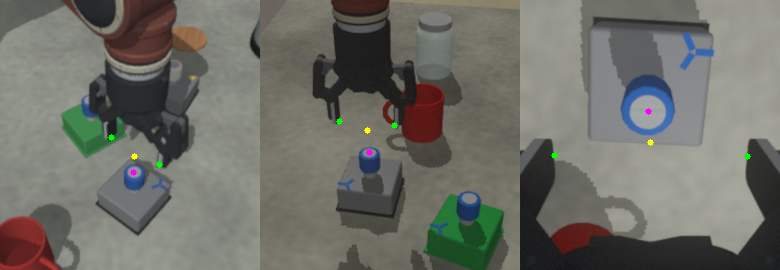

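```bash
python3 -m crank '[[0,-2,0,0,0,0,1],[0,0,10,0,0,0,1],[0,0,10,0,0,0,1],[0,0,10,0,0,0,1],[0,0,10,0,0,0,1],[0,0,10,0,0,0,1],[0,0,10,0,0,0,1],[0,0,10,0,0,0,1],[0,0,0,0,0,0,1],[0,0,0,0,0,0,1]]'
```

```text
t: 1.97
tool_pos: [0.5499, -0.0155, 0.0602]
tool_rot: [-2.22, -2.22, 0.002]
contact_force: [-0.0, 0.1, 0.4]
opening: 0.0853
grip_force: 0.0
```

```bash
python3 -m crank '[[0,2,4,0,0,0,1],[0,0,0,0,0,0,1],[0,0,0,0,0,0,0.2],[0,0,0,0,0,0,0.2],[0,0,0,0,0,0,0.1],[0,0,0,0,0,0,0],[0,0,0,0,0,0,-0.1],[0,0,0,0,0,0,-1],[0,0,0,0,0,0,-1],[0,0,0,0,0,0,-1]]' 40
```

```text
t: 2.8
tool_pos: [0.5524, -0.0156, 0.0576]
tool_rot: [-2.221, -2.221, 0.001]
contact_force: [-3.2, 1.3, 3.9]
opening: 0.0331
grip_force: 39.9
```

```bash
python3 -m crank '[[0,0,-2.5,0,0,0,-1],[0,0,-2.5,0,0,0,-1],[0,0,-2.5,0,0,0,-1],[0,0,-2.5,0,0,0,-1],[0,0,-2.5,0,0,0,-1],[0,0,-2.5,0,0,0,-1],[0,0,-2.5,0,0,0,-1],[0,0,-2.5,0,0,0,-1],[0,0,-1,0,0,0,-1],[0,0,0,0,0,0,-1]]'
```

```text
t: 3.63
tool_pos: [0.5523, -0.0156, 0.0778]
tool_rot: [-2.221, -2.221, 0.0]
contact_force: [2.4, -0.6, -7.3]
opening: 0.0326
grip_force: 41.9
```

```bash
python3 -m crank '[[0,0,-1,0,0,0,-1],[0,0,-1,0,0,0,-1],[0,0,0,0,0,0,-1],[0,0,0,0,0,0,-1],[0,0,0,0,0,0,-1],[0,0,0,0,0,0,-1],[0,0,0,0,0,0,-1],[0,0,0,0,0,0,-1],[0,0,0,0,0,0,-1],[0,0,0,0,0,0,-1]]'
python3 - <<'E'
from h import *
for n in("scene","side"): cv2.imwrite(f"pics/{n}2.png",get_image(n)[:,:,::-1])
a=[cv2.resize(cv2.imread(f"pics/{n}2.png")[r:r+140,c:c+180],None,fx=2.2,fy=2.2) for n,r,c in(("scene",170,200),("side",150,150))]
cv2.imwrite("pics/p2.png",np.hstack(a))
E
```

```text
t: 4.47
tool_pos: [0.5523, -0.0156, 0.0779]
tool_rot: [2.222, 2.221, 0.0]
contact_force: [8.3, -0.8, -17.4]
opening: 0.0328
grip_force: 42.0
```

View pics/p2.png

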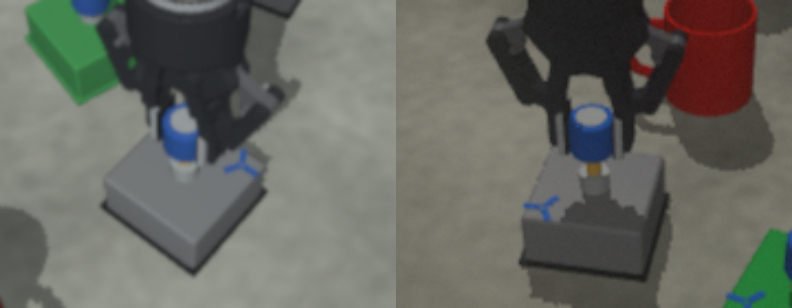

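The knob is at its upper stop. The stem shows at side-crop pixel (594,170), and the force rose to 17 N with no further motion. Now I hold it there for more than 2 s.

```bash
for i in 1 2 3; do python3 -m crank '[[0,0,0,0,0,0,-1],[0,0,0,0,0,0,-1],[0,0,0,0,0,0,-1],[0,0,0,0,0,0,-1],[0,0,0,0,0,0,-1],[0,0,0,0,0,0,-1],[0,0,0,0,0,0,-1],[0,0,0,0,0,0,-1],[0,0,0,0,0,0,-1],[0,0,0,0,0,0,-1]]'|egrep '^t:|pos|force'; done
```

```text
t: 5.4
tool_pos: [0.5523, -0.0156, 0.0779]
contact_force: [8.4, -1.4, -18.0]
grip_force: 42.0
t: 6.23
tool_pos: [0.5523, -0.0156, 0.0779]
contact_force: [8.3, -1.5, -18.0]
grip_force: 42.0
t: 7.07
tool_pos: [0.5523, -0.0156, 0.0779]
contact_force: [7.4, -2.2, -18.1]
grip_force: 42.0
```

```bash
python3 -m crank '[[0,0,-0,0,0,0,-1],[0,0,2.5,0,0,0,-1],[0,0,2.5,0,0,0,-1],[0,0,2.5,0,0,0,-1],[0,0,2.5,0,0,0,-1],[0,0,2.5,0,0,0,-1],[0,0,2.5,0,0,0,-1],[0,0,2.5,0,0,0,-1],[0,0,2.5,0,0,0,-1],[0,0,2.5,0,0,0,-1]]'
```

```text
t: 7.9
tool_pos: [0.5524, -0.0156, 0.0585]
tool_rot: [-2.221, -2.221, 0.001]
contact_force: [-5.3, -0.7, 4.4]
opening: 0.0326
grip_force: 44.0
```

```bash
python3 -m crank '[[0,0,1,0,0,0,-1],[0,0,1,0,0,0,-1],[0,0,0.5,0,0,0,-1],[0,0,0,0,0,0,-1],[0,0,0,0,0,0,-1],[0,0,0,0,0,0,-1],[0,0,0,0,0,0,-1],[0,0,0,0,0,0,-1],[0,0,0,0,0,0,-1],[0,0,0,0,0,0,-1]]'
```

```text
t: 8.73
tool_pos: [0.5525, -0.0156, 0.0576]
tool_rot: [-2.22, -2.221, 0.002]
contact_force: [-10.6, 0.4, 12.9]
opening: 0.0329
grip_force: 45.2
```

```bash
python3 -m crank '[[0,0,0.5,0,0,0,-1],[0,0,0,0,0,0,1],[0,0,0,0,0,0,1],[0,0,0,0,0,0,1],[0,0,0,0,0,0,1],[0,0,0,0,0,0,1],[0,0,0,0,0,0,1],[0,0,0,0,0,0,1],[0,0,0,0,0,0,1],[0,0,0,0,0,0,1]]'
```

```text
t: 9.57
tool_pos: [0.5526, -0.0156, 0.0547]
tool_rot: [-2.221, -2.221, 0.0]
contact_force: [0.0, 0.9, 0.1]
opening: 0.0855
grip_force: 0.0
```

```bash
python3 -m crank '[[0,0,-10,0,0,0,1],[0,0,-10,0,0,0,1],[0,0,-10,0,0,0,1],[0,0,-10,0,0,0,1],[0,0,-10,0,0,0,1],[0,0,-15,0,0,0,1],[0,0,-15,0,0,0,1],[0,0,0,0,0,0,1],[0,0,0,0,0,0,1],[0,0,0,0,0,0,1]]'
python3 - <<'E'
from h import *
np.set_printoptions(precision=4,suppress=True)
o=ctrl.get_obs()
for n in("scene","side","wrist"):
    im=get_image(n)[:,:,::-1].copy();cv2.imwrite(f"pics/{n}3.png",im)
    for s,c,m in comps(mask(im,"blue")):
        cs,hi=cv2.findContours(m,cv2.RETR_CCOMP,cv2.CHAIN_APPROX_NONE)
        print(n,s)
        for k,h in zip(cs,hi[0]):
            if h[3]>=0 and len(k)>12:
                e=cv2.fitEllipse(k);print("disc",e[0],cast(n,o,e[0],.089))
a=[cv2.resize(cv2.imread(f"pics/{n}3.png"),(400,300),interpolation=cv2.INTER_AREA) for n in("scene","side")]
cv2.imwrite("pics/m3.png",np.hstack(a))
E
```

```text
t: 10.4
tool_pos: [0.5523, -0.0156, 0.1345]
tool_rot: [-2.221, -2.221, 0.0]
contact_force: [-0.8, 0.2, 0.4]
opening: 0.0854
grip_force: 0.0
scene [232 158  16  19 118]
scene [274 225  21  25 279]
disc (283.8045654296875, 231.70498657226562) [ 0.5518 -0.0148  0.089 ]
side [229 208  20  25 325]
side [327 252  24  29 419]
disc (338.8578796386719, 257.9605712890625) [0.3932 0.0674 0.089 ]
wrist [ 87  46  14  23 158]
wrist [   0   67   54   62 2461]
wrist [100  69  21  12 142]
wrist [ 82  70  17  18 146]
wrist [316 163  31  23 231]
wrist [313 183  15  16 109]
wrist [ 255  205   53   60 1431]
disc (281.0755615234375, 241.27761840820312) [ 0.5525 -0.0168  0.089 ]
```

View pics/m3.png

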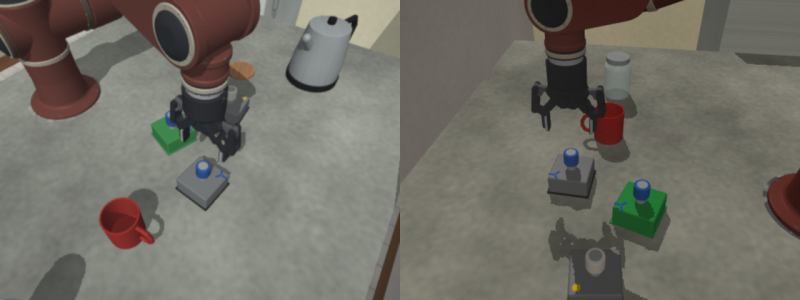

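The blue knob is back at its starting pixels: scene (284,232), and the same side-view blob as before. The mug and lamp knob are unmoved, and the gripper is clear.

```bash
python3 -c "from station import ctrl;print(ctrl.finish_job())"
```

```text
the job is handed in; nothing more can be done
None
```

I pulled the blue fan knob up to its stop, held it out for over 2 s, pushed it fully home and let go; the lamp knob and mug were not touched, and the job is handed in.

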